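# Put the leatherworker's tools back in their trays

## Robot

A 6-joint arm with a two-finger parallel gripper is mounted at the origin on the work surface. World frame = base frame: x ahead of the robot, y to its left, z up, the work surface at z = 0. Lengths are in m, angles in rad, forces in N, time in s.
With the tool pointing down it reaches from about 0.3 to 0.775 m from the base axis. Payload 14.6 kg.
Tool frame: the origin (TCP) lies on the centre line of the jaws, within the pads' length; the fingertips stand 19 mm ahead of it and the grasp point (between the pads) is the TCP; y points along the fingers, x is the direction in which the jaws open and shut, and the axes are right-handed (so a half turn about y gives the same grasp; the last joint's range is limited). The gripper opens to 94 mm and grips with 3 to 60 N. Pads are 16 mm wide; open, the fingers measure 119 mm over their backs; the gripper's body (75 mm by 177 mm) begins 78 mm behind the grasp point.
Start: joints at [1.175, 0.3, 1.521, -0, 1.321, -0.067], TCP at [0.178, 0.521, 0.224] pointing down, gripper open.
Joint ranges: [-3.03, 3.03], [-0.79, 2.21], [0.23, 2.52], [-1.04, 4.18], [0, 3.07], [-2.55, 2.55]. Speed limits (rad/s): [2.22, 2.22, 2.57, 3.14, 3.14, 3.14].

## Interface

Orientations are given as [roll, pitch, yaw] about the fixed x, y, z axes, in that order (R = Rz(yaw) Ry(pitch) Rx(roll)).
In Python, from station import get_obs, cams, workorder gives the robot as it stands.
- The arm moves only by the shell command python3 -m handwheel 'ROWS' [FORCE]. ROWS is JSON, a list of rows, each an object of numbers: "fingers": the opening, from -1 (shut) to 1 (fully open); "x", "y", "z": the shift along the tool's x, y, z in m; "spin": the turn about the tool's y in degrees. In form: [{"fingers": .., "x": .., "y": .., "z": .., "spin": ..}, ...]. A call has exactly 10 rows; each row is the pose to reach, as a shift and turn from the pose commanded when the call began, along the tool's axes at that moment; what a row does not reach only later rows make up. A row lasts 1/10 s, in which the tool goes at most 50 mm and 8.59 degrees, less where a joint would pass 70% of its speed; a pose out of reach is approached as far as the arm can. A call with a gripper value outside its range is refused whole. The fingers move at their own pace and stop on an object; FORCE is the grip in N (left out, the last holds). Time passes only in rows, so rows that repeat a pose let the fingers close, or fill a call up. It gives the time, the measured TCP pose, the force and the opening at its end, in the units of the state.
- get_obs(): the state, without advancing time (a new reading comes with each control period).
- cams.camera(name): name is "scene" or "top"; returns (picture, depth): 400x640x3 uint8, red, green, blue; 400x640 float32, m along the optical axis (not along the pixel's ray), 0 where there is no reading.
- cams.get_calibration(name): a dict with "fx", "fy", "cx", "cy" (pixels), "dist" ([k1, k2, p1, p2, k3] as OpenCV has them; the pictures are not rectified), "view" (4x4, takes a point from world to camera coordinates). Camera axes: x right, y down, z forward; pixel columns grow to the right and rows downward; lengths in m; the calibration is good to about 2 mm. A picture is of the moment at which its call begins. get_calibration takes no time and is no camera call.
- workorder.hand_in(): hands the job in, once; it reports no verdict.
The state is a dict: "time_s": time; "qpos": joint angles; "joint_vel": joint speeds; "tau": joint torques, N m; "ee_pos": TCP position; "eef_rot": TCP orientation; "force": force on the tool from outside, world axes, zero at the start; "moment": the same for the moment, N m; "grip_width": finger opening in m.
Only numpy, scipy, OpenCV 4.12 (cv2) and the standard library are available. Lean on these libraries where they do the work, as an engineer would, in place of code of your own. Each camera call takes 0.05 s, during which the arm holds its last target. There are 200 camera calls.

## Task

Tidy the leather bench: put the mallet, the sanding block and the two round pattern weights each into the wooden tray made for it, lying flat on the tray's floor inside its rim, with the mallet's head in the wide end of its tray and the small weight in the smaller round tray. The mallet is head-heavy: take it by its balance point and keep it level all the way. Leave the mug where it stands.

Things in the scene. Friction and masses are not known exactly. Their poses are not given: they have to be found in the camera images.
- mallet: mallet lying on the table, 190 long (x), 32 high, 0.26 kg. Dark steel head x +20 to +70, 44 wide (y); wooden handle x -100 to +20, 22 wide, 20 high, its underside 6 above the mallet's; aluminium butt cap x -120 to -100, 28 wide. Origin on the underside, below the balance point, which is on the handle 20 behind the head. +x points to the head
- mallet_head (a point): centre of the mallet's head: 45 ahead (+x) of the balance point, 16 above the underside; axes as the mallet's
- mallet_tray: fixed wooden tray shaped to the mallet: grey felt on a floor 6 thick, 212 long; wide pocket (56 inside) for the head at its +x end, narrow one (40 inside) for the butt cap at -x, rims 10 above the floor, none along the middle; recess ends at x +76 and -126. Origin on the table, below where the balance point belongs: with the mallet home its origin is 6 above this one, axes agree
- block: dark wooden sanding block with cork sole, 90 (x) x 32 (y) x 30 high. Origin at the centre of its underside. Mass about 0.07 kg
- block_tray: fixed rectangular wooden tray for the sanding block, lined with grey felt: floor 6 thick, recess 102 (x) x 44 (y), rims 5 thick and 8 above the floor, open along the middle 60 of both long sides. Origin on the table below its centre. Either way round will do
- big_weight: large steel pattern weight: disc 60 diameter, 25 high, with an upright wooden knob 22 diameter from 25 to 55 above its underside. Origin at the centre of its underside; mass about 0.5 kg
- small_weight: small steel pattern weight: disc 40 diameter, 25 high, with the same wooden knob, 22 diameter from 25 to 55 above its underside. Origin at the centre of its underside; mass about 0.25 kg
- big_tray: fixed round wooden tray for the large weight, lined with grey felt: 88 outside, recess 72 diameter, floor 6 thick, rim 8 above the floor. Origin on the table at its centre
- small_tray: fixed round wooden tray for the small weight, lined with grey felt: 72 outside, recess 52 diameter, floor 6 thick, rim 8 above the floor. Origin on the table at its centre
- mug: white mug, 84 diameter and 95 high with a handle, standing beyond the other things; origin at the centre of its underside. Leave it alone
Things that resemble listed ones, but are neither listed nor needed, are in the scene too. What is shaped like the small_weight but orange, purple or turquoise is not meant.

How it is judged:
At the end, for the whole second after the job is handed in: all four lie flat (tilt < 0.1 rad), at rest, on the floor of their own tray (3 to 9 mm above its underside), within 12 mm (mallet), 11 mm (block), 9 mm (weights) of its origin; mallet within 0.2 rad of its tray, head in the wide end; block within 0.3 rad, either way round (horizontal distance between mallet and mallet_tray below 0.012 m and z of mallet in the frame of mallet_tray between 0.003 and 0.009 m and angle between each of mallet, block, big_weight, small_weight's own z axis and vertical below 0.1 rad and linear speed of each of mallet, block, big_weight, small_weight below 0.02 m/s and horizontal distance between block and block_tray below 0.011 m and z of block in the frame of block_tray between 0.003 and 0.009 m and horizontal distance between big_weight and big_tray below 0.009 m and z of big_weight in the frame of big_tray between 0.003 and 0.009 m and horizontal distance between small_weight and small_tray below 0.009 m and z of small_weight in the frame of small_tray between 0.003 and 0.009 m and angle between the x axis of mallet and the x axis of mallet_tray, either way round below 0.2 rad and x of mallet_head in the frame of mallet_tray above 0.02 m and angle between the x axis of block and the x axis of block_tray, either way round below 0.3 rad); the robot touches nothing.
It fails at once if the mallet is tipped more than 0.35 rad from level (angle between mallet's own z axis and vertical above 0.35 rad).
It fails at once if the mug is moved more than 20 mm (distance of mug from where it was at the start of the episode above 0.02 m).
It also fails if it takes over 99 s, if anything falls off the work surface, if the arm or the gripper's body presses on something with over 40 N, if the wrist force passes 120 N, or if a joint passes its speed limit or range.

## Working session

There is one attempt and no reset: what is moved stays moved. The work goes in short steps, Python scripts to look and compute and a shell command to move; the robot and the scene stay as the last step left them, time stands still between calls to the robot, and variables do not carry over. Pictures are saved under pics/ and viewed, about 12 in all and at most 16, crops included, and the job is handed in when it is done.

```bash
ls; mkdir -p pics; python3 - <<'E'
from station import get_obs, cams
import cv2,numpy as np
print(get_obs())
for n in ("scene","top"):
    p,d=cams.camera(n); cv2.imwrite(f"pics/{n}0.png",p[:,:,::-1]); np.savez(f"pics/{n}0.npz",p=p,d=d)
    print(n,cams.get_calibration(n))
E
```

```text
pics
{'time_s': 0.0, 'qpos': array([ 1.17538475e+00,  3.00462205e-01,  1.52158298e+00, -1.19646379e-06,
        1.32069198e+00, -6.65681250e-02]), 'joint_vel': array([ 4.01968205e-04, -9.27522713e-05, -8.74249522e-04,  2.34378681e-04,
       -3.43685165e-04,  3.78696180e-05]), 'tau': array([ 7.72248750e-04, -5.31806266e+01, -3.52737415e+01,  7.07995822e-02,
        2.43999698e-02, -4.64312109e-05]), 'ee_pos': array([0.17751558, 0.52031173, 0.22389039]), 'eef_rot': array([-1.57072135e+00,  1.14205077e-03,  1.24195322e+00]), 'force': array([-0.77631184,  0.38162953, -0.2195311 ]), 'moment': array([-0.0249365 ,  0.028225  , -0.03741172]), 'grip_width': 0.09412689530327821}
scene {'fx': 478.5804364922001, 'fy': 478.5804364922001, 'cx': 314.70856498842863, 'cy': 195.39824108010333, 'dist': array([-0.00761291,  0.        ,  0.        ,  0.        ,  0.        ]), 'view': array([[ 0.54159274,  0.84059559,  0.00873827, -0.34655464],
       [ 0.6565174 , -0.4164539 , -0.62892849, -0.40399937],
       [-0.52503543,  0.34635993, -0.77741405,  1.57666522],
       [ 0.        ,  0.        ,  0.        ,  1.        ]])}
top {'fx': 424.4677172888152, 'fy': 424.4677172888152, 'cx': 321.12080950617343, 'cy': 197.3739187519809, 'dist': array([-0.0314667,  0.       ,  0.       ,  0.       ,  0.       ]), 'view': array([[ 0.01849158, -0.9996796 , -0.01728451,  0.00411916],
       [-0.99824458, -0.01748666, -0.05658591,  0.64198273],
       [ 0.05626554,  0.01830053, -0.99824811,  1.1946096 ],
       [ 0.        ,  0.        ,  0.        ,  1.        ]])}
```

View pics/top0.png

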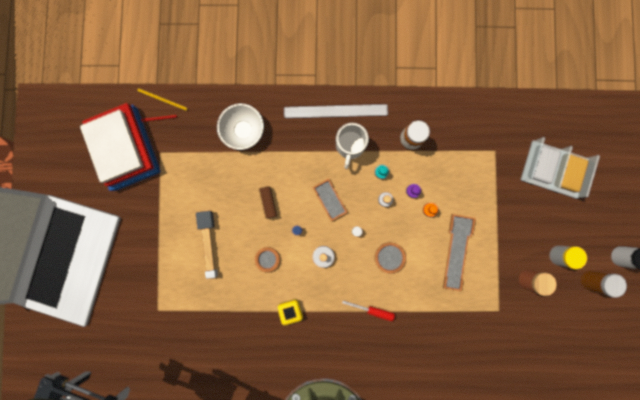

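View pics/scene0.png

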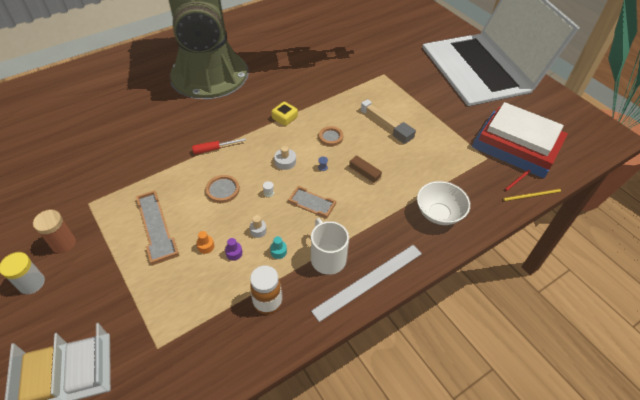

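Top view: mallet at (207,243) with its head up at (205,220), block at (268,203), big weight at (323,257), trays at (330,200) block, (268,259) small round, (390,257) big round and (459,252) mallet (wide end looks like the upper one), mug at (351,140). Candidates for small_weight: (386,200) steel with a wooden knob, (357,231) small white thing, (297,230) small blue thing, and the turquoise, purple and orange decoys at (382,172), (414,191), (431,210). (386,200) fits best, so I'll confirm it in an enlarged crop.

```bash
python3 - <<'E'
import cv2
t=cv2.imread("pics/top0.png"); s=cv2.imread("pics/scene0.png")
a=cv2.resize(t[150:300,190:480],None,fx=2.7,fy=2.7,interpolation=cv2.INTER_CUBIC)
b=cv2.resize(s[140:260,190:330],None,fx=5,fy=5,interpolation=cv2.INTER_CUBIC)
cv2.imwrite("pics/c1.png",a);cv2.imwrite("pics/c2.png",b)
E
```

```text
(no output)
```

View pics/c1.png

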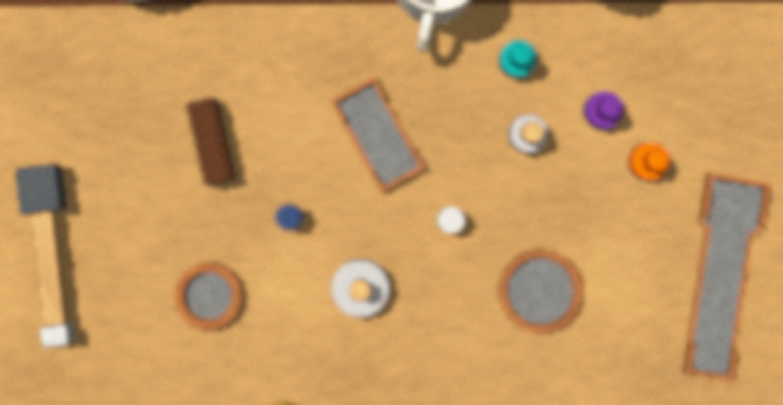

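View pics/c2.png

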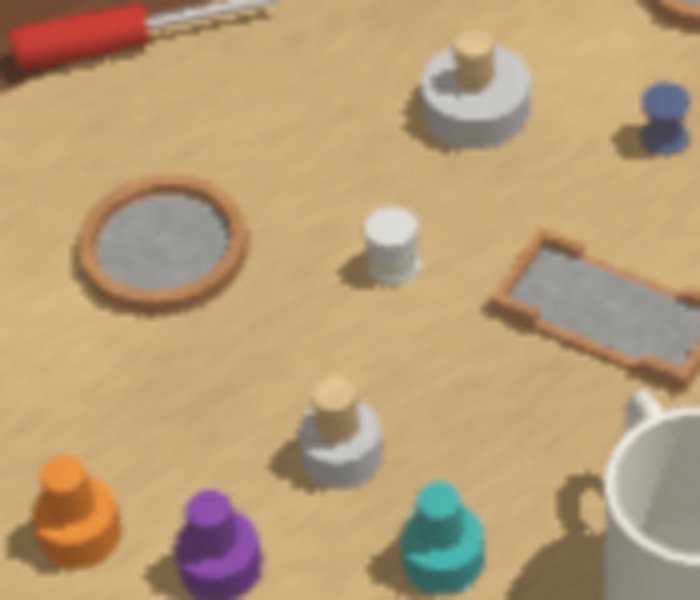

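(386,200), crop (530,134), is the steel disc about 40 mm across with a plain wooden knob, so it's small_weight. White (357,231) and blue (297,230) have no steel disc or wooden knob, and the rest are the coloured decoys. The mallet tray's wide pocket is at the top end, crop (738,200). Next I'll measure with the depth cloud and colour masks.

```bash
cat > h.py <<'E'
import numpy as np,cv2
from station import cams
def rays(name,uv):
    c=cams.get_calibration(name); K=np.array([[c['fx'],0,c['cx']],[0,c['fy'],c['cy']],[0,0,1]])
    n=cv2.undistortPoints(np.asarray(uv,float).reshape(-1,1,2),K,c['dist']).reshape(-1,2)
    V=c['view']; R=V[:3,:3]; return -R.T@V[:3,3], np.c_[n,np.ones(len(n))]@R   # camera centre, rays (depth 1)
def onplane(name,uv,z):
    o,r=rays(name,uv); return (o+r*((z-o[2])/r[:,2])[:,None])[:,:2]
def cloud(name,d):
    v,u=np.mgrid[:400,:640]; o,r=rays(name,np.c_[u.ravel(),v.ravel()])
    P=o+r*d.reshape(-1,1); P[d.ravel()==0]=np.nan; return P.reshape(400,640,3)
def hsv(p): return cv2.cvtColor(p,cv2.COLOR_RGB2HSV)
E
cat > meas.py <<'E'
from h import *
def run(p,d):
    P=cloud("top",d); H=hsv(p).astype(int); h,s,v=H[...,0],H[...,1],H[...,2]
    def comp(m,box):
        x0,y0,x1,y1=box; mm=np.zeros((400,640),np.uint8); mm[y0:y1,x0:x1]=m[y0:y1,x0:x1]
        n,l,st,c=cv2.connectedComponentsWithStats(mm); k=1+np.argmax(st[1:,4]); return (l==k).astype(np.uint8)
    def rep(nm,m,z):
        cs,_=cv2.findContours(m,cv2.RETR_EXTERNAL,cv2.CHAIN_APPROX_NONE); c=max(cs,key=cv2.contourArea)
        w=(onplane("top",c.reshape(-1,2),z)*1000).astype(np.float32)
        r=cv2.minAreaRect(w); M=cv2.moments(w.reshape(-1,1,2))
        zz=P[...,2][m>0]
        print(nm,"cen",np.round([M['m10']/M['m00'],M['m01']/M['m00']],1),"rect",np.round(r[0],1),np.round(r[1],1),round(r[2],1),"zmed",np.round(np.nanpercentile(zz,[10,50,90])*1000,1))
        return w
    g=(s<45)&(v>70)&(v<185)
    rep("block_tray",comp(g,(310,175,350,225)),.006)
    rep("small_tray",comp(g,(250,243,290,275)),.006)
    rep("big_tray",comp(g,(370,240,410,275)),.006)
    w=rep("mallet_tray",comp(g,(440,210,480,295)),.006)
    rep("head",comp((v<95)&(s<110),(190,205,220,233)),.032)
    rep("cap",comp((s<70)&(v>120),(195,262,225,285)),.030)
    rep("block",comp((v<120)&(s>90),(255,180,285,222)),.030)
    rep("bigdisc",comp((s<60)&(v>120),(308,240,340,272)),.025)
    rep("smalldisc",comp((s<60)&(v>120),(375,188,398,212)),.025)
    Z=P[...,2]
    for nm,b in (("bigknob",(308,240,340,272)),("smallknob",(375,185,398,212))):
        m=np.zeros((400,640),bool); m[b[1]:b[3],b[0]:b[2]]=1; m&=(Z>.045)&(Z<.07)
        q=P[m]; print(nm,len(q),np.round(np.r_[np.median(q,0),np.ptp(q,0)]*1000,1))
if __name__=="__main__":
    f=np.load("pics/top0.npz"); run(f['p'],f['d'])
    print(rays("top",[[320,200]]))
E
python3 meas.py
```

```text
block_tray cen [637.2  -8.3] rect [637.2  -8.3] [96.5 38.4] 30.0 zmed [3.9 6.6 9.7]
small_tray cen [462.3 169.1] rect [462.5 169.5] [40.  43.3] 1.2 zmed [3.8 6.7 9.5]
big_tray cen [ 474.1 -183.4] rect [ 475.2 -182.8] [62.7 60. ] 0.7 zmed [3.8 7.  9.9]
mallet_tray cen [ 499.9 -378. ] rect [ 492.3 -378.4] [ 49.1 197.1] 81.5 zmed [ 4.1  7.2 10.1]
head cen [570.7 325.4] rect [571.4 325. ] [45.4 14.3] 1.9 zmed [ 8.8 27.6 33.9]
cap cen [419.3 325. ] rect [419.4 325.3] [20.9 29.2] 8.4 zmed [26.3 31.3 35. ]
block cen [623.1 161.1] rect [622.9 161.1] [91.6 36.4] 13.9 zmed [ 1.7 29.4 32.4]
bigdisc cen [474.9   6.5] rect [473.9   6.5] [59.7 57.7] 46.2 zmed [22.  25.4 28.5]
smalldisc cen [ 637.6 -159.8] rect [ 638.6 -164.3] [37.  31.2] 0.6 zmed [17.6 24.9 28.8]
bigknob 49 [475.4   6.7  56.2  19.9  19.5  13.9]
smallknob 49 [ 638.7 -167.1   55.6   19.5   19.8   16.5]
(array([ 0.57356426, -0.00651802,  1.22891514]), array([[ 0.0500408 ,  0.02083201, -0.99855255]]))
```

```bash
cat > go.py <<'E'
import sys,numpy as np
from station import get_obs
# usage: go.py x y z yawdeg (mm) -> shift in tool axes and spin
o=get_obs(); T=np.array([float(a) for a in sys.argv[1:5]])
p=o['ee_pos']*1000; r=o['eef_rot']; yw=r[2]
d=T[:3]-p; c,s=np.cos(yw),np.sin(yw)
print("t",round(o['time_s'],2),"at",p.round(1),np.degrees(r).round(1),"w",round(o['grip_width']*1e3,1),"F",o['force'].round(1))
print("dx %.4f dy %.4f dz %.4f spin %.1f"%((c*d[0]+s*d[1])/1e3,-d[2]/1e3,(-s*d[0]+c*d[1])/1e3,-((T[3]-np.degrees(yw)+180)%360-180)))
E
python3 - <<'E'
from h import *
f=np.load("pics/top0.npz");p,d=f['p'],f['d'];P=cloud("top",d);H=hsv(p).astype(int);Z=P[...,2]
for nm,(x0,y0,x1,y1),f_,z in (("head",(190,205,222,235),lambda h,s,v,Z:(v<130)&(s<110)&(Z>.024),.032),
  ("headcol",(190,205,222,235),lambda h,s,v,Z:(v<110)&(s<100),.032),
  ("handle",(195,236,222,266),lambda h,s,v,Z:Z>.016,.026),
  ("bk",(308,240,340,272),lambda h,s,v,Z:(s>80)&(v>150)&(Z>.04),.055),
  ("sk",(375,188,398,212),lambda h,s,v,Z:(s>80)&(v>150)&(Z>.04),.055),
  ("blocktop",(250,175,290,225),lambda h,s,v,Z:(v<150)&(Z>.022),.030),
  ("mug",(330,115,375,172),lambda h,s,v,Z:(Z>.08),.095)):
    h,s,v=[H[y0:y1,x0:x1,i] for i in range(3)]
    m=f_(h,s,v,Z[y0:y1,x0:x1]).astype(np.uint8)
    n,l,st,c=cv2.connectedComponentsWithStats(m);k=1+np.argmax(st[1:,4]);m=(l==k)
    yy,xx=np.nonzero(m);w=(onplane("top",np.c_[xx+x0,yy+y0],z)*1000).astype(np.float32);r=cv2.minAreaRect(w)
    print(nm,len(w),w.mean(0).round(1),np.round(r[0],1),np.round(r[1],1),round(r[2],1))
E
```

```text
head 250 [571.9 345.6] [571.8 345.7] [46.5 44.3] 8.1
headcol 245 [571.7 342.9] [570.9 343.7] [45.5 45.9] 1.8
handle 249 [484.5 333.8] [484.6 333.6] [85.3 24.3] 8.3
bk 45 [475.4   6.7] [475.6   5.4] [16.4 19.3] 1.1
sk 48 [ 639.1 -167.2] [ 638.4 -167.2] [19.5 19.6] 45.9
blocktop 348 [625.2 166.5] [625.3 166.6] [88.5 32.1] 14.5
mug 221 [792.3 -65.2] [793.2 -61.1] [83.  96.6] 43.6
```

```bash
python3 go.py 527.7 339.8 120 98
```

```text
t 0.1 at [177.5 520.3 224. ] [-90.    0.1  71.2] w 94.4 F [-0.1  0.4 -0.7]
dx -0.0578 dy 0.1040 dz -0.3897 spin -26.8
```

```bash
python3 -m handwheel '[{"fingers":1,"x":-0.006,"y":0.01,"z":-0.04,"spin":-3},{"fingers":1,"x":-0.012,"y":0.021,"z":-0.08,"spin":-6},{"fingers":0.4,"x":-0.018,"y":0.032,"z":-0.12,"spin":-9},{"fingers":0.2,"x":-0.024,"y":0.043,"z":-0.16,"spin":-12},{"fingers":0.2,"x":-0.03,"y":0.054,"z":-0.2,"spin":-15},{"fingers":0.2,"x":-0.036,"y":0.065,"z":-0.245,"spin":-18},{"fingers":0.2,"x":-0.042,"y":0.076,"z":-0.29,"spin":-21},{"fingers":0.2,"x":-0.048,"y":0.087,"z":-0.335,"spin":-24},{"fingers":0.2,"x":-0.054,"y":0.098,"z":-0.375,"spin":-26.8},{"fingers":0.2,"x":-0.0578,"y":0.104,"z":-0.3897,"spin":-26.8}]' 40; python3 go.py 527.7 339.8 22 98
```

```text
time_s: 1.1
ee_pos: [0.5299, 0.3377, 0.1188]
eef_rot: [-1.569, 0.001, 1.708]
force: [-0.9, 0.1, -1.3]
grip_width: 0.0566
t 1.1 at [529.9 337.7 118.8] [-89.9   0.   97.9] w 56.6 F [-0.9  0.1 -1.3]
dx 0.0024 dy 0.0968 dz 0.0019 spin -0.1
```

```bash
python3 -m handwheel '[{"fingers":0.2,"x":0,"y":0.02,"z":0,"spin":0},{"fingers":0.2,"x":0,"y":0.04,"z":0,"spin":0},{"fingers":0.2,"x":0,"y":0.06,"z":0,"spin":0},{"fingers":0.2,"x":0,"y":0.075,"z":0,"spin":0},{"fingers":0.2,"x":0,"y":0.085,"z":0,"spin":0},{"fingers":0.2,"x":0,"y":0.09,"z":0,"spin":0},{"fingers":0.2,"x":0,"y":0.094,"z":0,"spin":0},{"fingers":0.2,"x":0,"y":0.097,"z":0,"spin":0},{"fingers":0.2,"x":0,"y":0.097,"z":0,"spin":0},{"fingers":0.2,"x":0,"y":0.097,"z":0,"spin":0}]'; python3 go.py 527.7 339.8 22 98
```

```text
time_s: 2.1
ee_pos: [0.5279, 0.3401, 0.0239]
eef_rot: [-1.571, -0.0, 1.71]
force: [0.4, 0.4, 0.9]
grip_width: 0.0564
t 2.1 at [527.9 340.1  23.9] [-90.  -0.  98.] w 56.4 F [0.4 0.4 0.9]
dx -0.0002 dy 0.0019 dz 0.0003 spin -0.0
```

```bash
python3 -m handwheel '[{"fingers":-1,"x":0,"y":0.001,"z":0,"spin":0},{"fingers":-1,"x":0,"y":0.001,"z":0,"spin":0},{"fingers":-1,"x":0,"y":0.001,"z":0,"spin":0},{"fingers":-1,"x":0,"y":0.001,"z":0,"spin":0},{"fingers":-1,"x":0,"y":0.001,"z":0,"spin":0},{"fingers":-1,"x":0,"y":0.001,"z":0,"spin":0},{"fingers":-1,"x":0,"y":-0.003,"z":0,"spin":0},{"fingers":-1,"x":0,"y":-0.01,"z":0,"spin":0},{"fingers":-1,"x":0,"y":-0.02,"z":0,"spin":0},{"fingers":-1,"x":0,"y":-0.035,"z":0,"spin":0}]' 40; python3 go.py 517 -382.1 120 81.5; python3 - <<'E'
from station import get_obs
print(get_obs()['moment'])
E
```

```text
time_s: 3.1
ee_pos: [0.5276, 0.3398, 0.0591]
eef_rot: [-1.57, 0.0, 1.71]
force: [0.1, 0.2, -2.5]
grip_width: 0.0214
t 3.1 at [527.6 339.8  59.1] [-90.   0.  98.] w 21.4 F [ 0.1  0.2 -2.5]
dx -0.7135 dy -0.0609 dz 0.1104 spin 16.5
[-0.01447808  0.03171126 -0.03460339]
```

```bash
python3 -m handwheel '[{"fingers":-1,"x":0,"y":-0.02,"z":0,"spin":0},{"fingers":-1,"x":-0.01,"y":-0.04,"z":0.002,"spin":0.5},{"fingers":-1,"x":-0.035,"y":-0.06,"z":0.006,"spin":1},{"fingers":-1,"x":-0.07,"y":-0.065,"z":0.011,"spin":2},{"fingers":-1,"x":-0.11,"y":-0.065,"z":0.017,"spin":3},{"fingers":-1,"x":-0.15,"y":-0.065,"z":0.023,"spin":4},{"fingers":-1,"x":-0.19,"y":-0.065,"z":0.029,"spin":5},{"fingers":-1,"x":-0.23,"y":-0.065,"z":0.035,"spin":6},{"fingers":-1,"x":-0.27,"y":-0.065,"z":0.041,"spin":7},{"fingers":-1,"x":-0.3,"y":-0.065,"z":0.046,"spin":8}]'; python3 go.py 517 -382.1 120 81.5;
```

```text
time_s: 4.1
ee_pos: [0.5238, 0.0344, 0.1249]
eef_rot: [-1.572, 0.0, 1.569]
force: [0.1, 0.0, -1.4]
grip_width: 0.0216
t 4.1 at [523.8  34.4 124.9] [-90.1   0.   89.9] w 21.6 F [ 0.1  0.  -1.4]
dx -0.4165 dy 0.0049 dz 0.0058 spin 8.4
```

```bash
python3 -m handwheel '[{"fingers":-1,"x":-0.03,"y":0,"z":0,"spin":0.5},{"fingers":-1,"x":-0.07,"y":0,"z":0.001,"spin":1.5},{"fingers":-1,"x":-0.115,"y":0,"z":0.002,"spin":2.5},{"fingers":-1,"x":-0.16,"y":0,"z":0.002,"spin":3.5},{"fingers":-1,"x":-0.205,"y":0,"z":0.003,"spin":4.5},{"fingers":-1,"x":-0.25,"y":0,"z":0.004,"spin":5.5},{"fingers":-1,"x":-0.295,"y":0,"z":0.004,"spin":6.5},{"fingers":-1,"x":-0.34,"y":0,"z":0.005,"spin":7.5},{"fingers":-1,"x":-0.375,"y":0,"z":0.006,"spin":8.4},{"fingers":-1,"x":-0.4,"y":0,"z":0.006,"spin":8.4}]'; python3 go.py 517 -382.1 30 81.5;python3 - <<'E'
from h import *
for n in ("top","scene"):
    p,d=cams.camera(n); np.savez(f"pics/{n}1.npz",p=p,d=d); cv2.imwrite(f"pics/{n}1.png",p[:,:,::-1])
E
```

```text
time_s: 5.1
ee_pos: [0.517, -0.366, 0.1247]
eef_rot: [-1.572, 0.001, 1.421]
force: [1.1, 0.2, -2.8]
grip_width: 0.0222
t 5.1 at [ 517.  -366.   124.7] [-90.1   0.   81.4] w 22.2 F [ 1.1  0.2 -2.8]
dx -0.0159 dy 0.0947 dz -0.0024 spin -0.1
```

View pics/scene1.png

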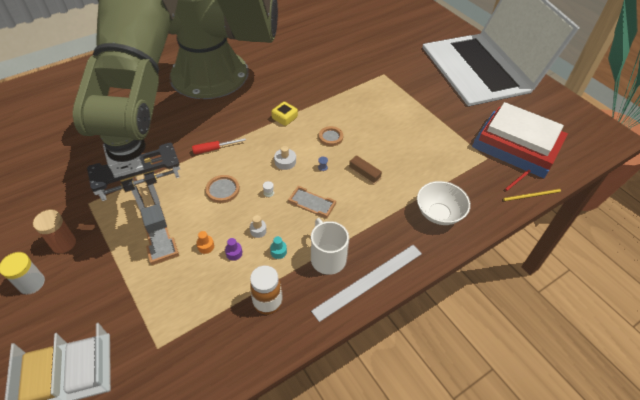

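The mallet hangs level over its tray, head toward the wide pocket at (165,245). Next I correct and go lower.

```bash
python3 -m handwheel '[{"fingers":-1,"x":-0.008,"y":0.01,"z":-0.001,"spin":0},{"fingers":-1,"x":-0.014,"y":0.025,"z":-0.002,"spin":0},{"fingers":-1,"x":-0.0155,"y":0.04,"z":-0.002,"spin":0},{"fingers":-1,"x":-0.0155,"y":0.055,"z":-0.002,"spin":0},{"fingers":-1,"x":-0.0155,"y":0.065,"z":-0.002,"spin":0},{"fingers":-1,"x":-0.0155,"y":0.07,"z":-0.002,"spin":0},{"fingers":-1,"x":-0.0155,"y":0.073,"z":-0.002,"spin":0},{"fingers":-1,"x":-0.0155,"y":0.075,"z":-0.002,"spin":0},{"fingers":-1,"x":-0.0155,"y":0.075,"z":-0.002,"spin":0},{"fingers":-1,"x":-0.0155,"y":0.075,"z":-0.002,"spin":0}]'; python3 go.py 517 -382.1 30 81.5;python3 - <<'E'
from h import *
for n in ("top","scene"):
    p,d=cams.camera(n); np.savez(f"pics/{n}2.npz",p=p,d=d); cv2.imwrite(f"pics/{n}2.png",p[:,:,::-1])
a=cv2.imread("pics/top2.png")[195:305,400:500]; b=cv2.imread("pics/scene2.png")[140:290,90:210]
A=cv2.resize(a,None,fx=4,fy=4*600/4/110/1.0*4/4 if 0 else 4,interpolation=cv2.INTER_CUBIC); B=cv2.resize(b,(352,440),interpolation=cv2.INTER_CUBIC)
cv2.imwrite("pics/c3.png",np.hstack([A,B]))
E
```

```text
time_s: 6.2
ee_pos: [0.5173, -0.3792, 0.0489]
eef_rot: [-1.571, 0.0, 1.424]
force: [-0.6, 0.5, -1.5]
grip_width: 0.0218
t 6.2 at [ 517.3 -379.2   48.9] [-90.    0.   81.6] w 21.8 F [-0.6  0.5 -1.5]
dx -0.0029 dy 0.0189 dz -0.0001 spin 0.1
```

View pics/c3.png

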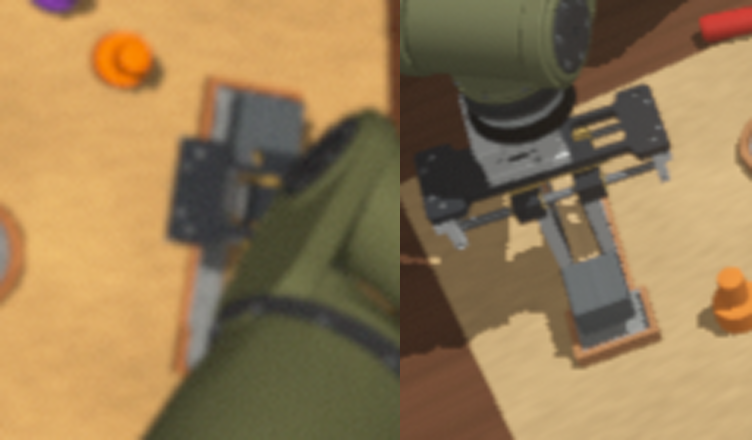

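The mallet is level above the recess. In the top crop the head is at (268,125) and appears shifted right by parallax, so I'll do a numeric check.

```bash
python3 - <<'E'
from h import *
for n,(x0,y0,x1,y1) in (("top",(455,212,480,240)),("scene",(135,195,180,245))):
    f=np.load(f"pics/{n}2.npz");P=cloud(n,f['d'])[y0:y1,x0:x1];H=hsv(f['p'])[y0:y1,x0:x1].astype(int)
    Z=P[...,2]; m=(Z>.05)&(Z<.066)&(H[...,2]<130)&(H[...,1]<90)
    k=m.astype(np.uint8);nn,l,st,c=cv2.connectedComponentsWithStats(k);i=1+np.argmax(st[1:,4]);m=l==i
    q=(P[m]*1000); 
    yy,xx=np.nonzero(m);w=(onplane(n,np.c_[xx+x0,yy+y0],.058)*1000).astype(np.float32);r=cv2.minAreaRect(w)
    print(n,len(q),np.median(q,0).round(1),w.mean(0).round(1),r)
# tray edges from scene: felt at z=.006 from first image
f=np.load("pics/scene0.npz");H=hsv(f['p']).astype(int);m=((H[...,1]<60)&(H[...,2]>70)&(H[...,2]<190)).astype(np.uint8);mm=np.zeros_like(m);mm[185:268,125:185]=m[185:268,125:185]
nn,l,st,c=cv2.connectedComponentsWithStats(mm);i=1+np.argmax(st[1:,4]);yy,xx=np.nonzero(l==i)
w=(onplane("scene",np.c_[xx,yy],.006)*1000).astype(np.float32);print(cv2.minAreaRect(w))
E
```

```text
top 231 [ 567.8 -384.4   59.2] [ 567.7 -385.5] ((567.986572265625, -386.0361022949219), (46.68667221069336, 41.60697937011719), 87.41754913330078)
scene 337 [ 567.1 -387.6   57.7] [ 567.4 -387.6] ((568.3892822265625, -388.71551513671875), (44.18928527832031, 60.31320571899414), 80.48182678222656)
((491.3994140625, -375.4020690917969), (53.60947036743164, 195.4754180908203), 80.42652130126953)
```

```bash
python3 -m handwheel '[{"fingers":-1,"x":-0.002,"y":0.003,"z":0.001,"spin":0},{"fingers":-1,"x":-0.002,"y":0.006,"z":0.001,"spin":0},{"fingers":-1,"x":-0.002,"y":0.009,"z":0.001,"spin":0},{"fingers":-1,"x":-0.002,"y":0.012,"z":0.001,"spin":0},{"fingers":-1,"x":-0.002,"y":0.014,"z":0.001,"spin":0},{"fingers":-1,"x":-0.002,"y":0.016,"z":0.001,"spin":0},{"fingers":-1,"x":-0.002,"y":0.018,"z":0.001,"spin":0},{"fingers":-1,"x":-0.002,"y":0.019,"z":0.001,"spin":0},{"fingers":-1,"x":-0.002,"y":0.019,"z":0.001,"spin":0},{"fingers":-1,"x":-0.002,"y":0.019,"z":0.001,"spin":0}]'; python3 go.py 517 -381.5 29 81.5
```

```text
time_s: 7.3
ee_pos: [0.5159, -0.381, 0.0295]
eef_rot: [-1.571, 0.0, 1.424]
force: [0.2, -0.6, -2.6]
grip_width: 0.0218
t 7.3 at [ 515.9 -381.    29.5] [-90.    0.   81.6] w 21.8 F [ 0.2 -0.6 -2.6]
dx -0.0004 dy 0.0005 dz -0.0011 spin 0.1
```

```bash
python3 -m handwheel '[{"fingers":-1,"x":0,"y":0.001,"z":0,"spin":0},{"fingers":-1,"x":0,"y":0.001,"z":0,"spin":0},{"fingers":0,"x":0,"y":0.001,"z":0,"spin":0},{"fingers":0.2,"x":0,"y":0.001,"z":0,"spin":0},{"fingers":0.2,"x":0,"y":0.001,"z":0,"spin":0},{"fingers":0.2,"x":0,"y":0,"z":0,"spin":0},{"fingers":0.2,"x":0,"y":-0.01,"z":0,"spin":0},{"fingers":0.2,"x":0,"y":-0.03,"z":0,"spin":0},{"fingers":0.2,"x":0,"y":-0.06,"z":0,"spin":0},{"fingers":0.2,"x":0,"y":-0.1,"z":0,"spin":0}]'; python3 go.py 638.7 -167 110 90
```

```text
time_s: 8.3
ee_pos: [0.5154, -0.3805, 0.13]
eef_rot: [-1.569, -0.001, 1.423]
force: [0.1, 0.5, -0.6]
grip_width: 0.0567
t 8.3 at [ 515.4 -380.5  130. ] [-89.9  -0.1  81.6] w 56.7 F [ 0.1  0.5 -0.6]
dx 0.2293 dy 0.0200 dz -0.0907 spin -8.4
```

```bash
python3 -m handwheel '[{"fingers":0.2,"x":0.025,"y":0,"z":-0.01,"spin":-1},{"fingers":0.2,"x":0.06,"y":0,"z":-0.024,"spin":-2},{"fingers":0.2,"x":0.1,"y":0,"z":-0.04,"spin":-4},{"fingers":0.2,"x":0.14,"y":0.005,"z":-0.055,"spin":-6},{"fingers":0.2,"x":0.18,"y":0.01,"z":-0.071,"spin":-8},{"fingers":0.2,"x":0.21,"y":0.015,"z":-0.083,"spin":-8.4},{"fingers":0.2,"x":0.226,"y":0.02,"z":-0.089,"spin":-8.4},{"fingers":0.2,"x":0.2293,"y":0.02,"z":-0.0907,"spin":-8.4},{"fingers":0.2,"x":0.2293,"y":0.02,"z":-0.0907,"spin":-8.4},{"fingers":0.2,"x":0.2293,"y":0.02,"z":-0.0907,"spin":-8.4}]'; python3 go.py 638.7 -167 48 90;python3 - <<'E'
from h import *
for n in ("top","scene"):
    p,d=cams.camera(n); np.savez(f"pics/{n}3.npz",p=p,d=d); cv2.imwrite(f"pics/{n}3.png",p[:,:,::-1])
a=cv2.imread("pics/top3.png")[160:310,370:490]; b=cv2.imread("pics/scene3.png")[150:275,120:300]
cv2.imwrite("pics/c4.png",np.hstack([cv2.resize(a,(352,440),interpolation=2),cv2.resize(b,None,fx=440/125,fy=440/125,interpolation=2)[:,:440]]))
E
```

```text
time_s: 9.3
ee_pos: [0.6388, -0.1689, 0.1099]
eef_rot: [-1.571, 0.0, 1.569]
force: [0.0, 0.4, -0.0]
grip_width: 0.056
t 9.3 at [ 638.8 -168.9  109.9] [-90.    0.   89.9] w 56.0 F [ 0.   0.4 -0. ]
dx 0.0019 dy 0.0619 dz 0.0002 spin -0.1
```

View pics/c4.png

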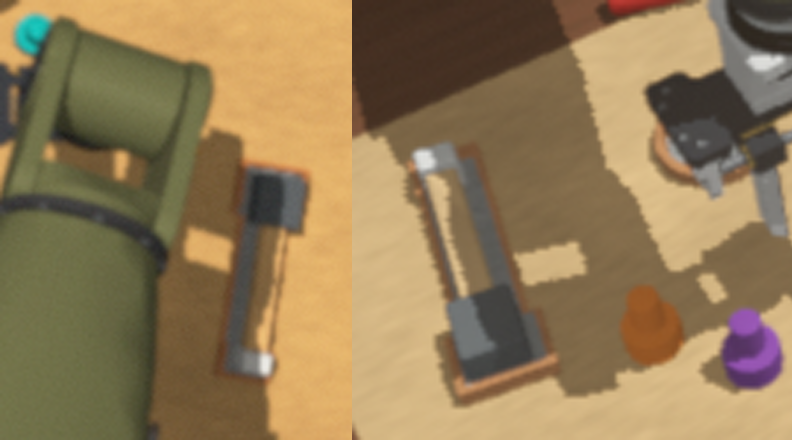

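The mallet lies in its tray with the head in the wide pocket. Now I descend on the small weight's knob.

```bash
python3 -m handwheel '[{"fingers":0.2,"x":0,"y":0.025,"z":0,"spin":0},{"fingers":0.2,"x":0,"y":0.045,"z":0,"spin":0},{"fingers":0.2,"x":0,"y":0.057,"z":0,"spin":0},{"fingers":0.2,"x":0,"y":0.061,"z":0,"spin":0},{"fingers":0.2,"x":0,"y":0.061,"z":0,"spin":0},{"fingers":-1,"x":0,"y":0.061,"z":0,"spin":0},{"fingers":-1,"x":0,"y":0.061,"z":0,"spin":0},{"fingers":-1,"x":0,"y":0.061,"z":0,"spin":0},{"fingers":-1,"x":0,"y":0.061,"z":0,"spin":0},{"fingers":-1,"x":0,"y":0.061,"z":0,"spin":0}]' 40;  python3 go.py 462.3 169.1 130 90
```

```text
time_s: 10.4
ee_pos: [0.6393, -0.1673, 0.0487]
eef_rot: [-1.571, -0.0, 1.57]
force: [0.9, -0.1, -0.5]
grip_width: 0.0212
t 10.4 at [ 639.3 -167.3   48.7] [-90.  -0.  90.] w 21.2 F [ 0.9 -0.1 -0.5]
dx 0.3363 dy -0.0813 dz 0.1773 spin -0.0
```

```bash
python3 -m handwheel '[{"fingers":-1,"x":0,"y":-0.01,"z":0,"spin":0},{"fingers":-1,"x":0,"y":-0.03,"z":0,"spin":0},{"fingers":-1,"x":0,"y":-0.06,"z":0,"spin":0},{"fingers":-1,"x":0.02,"y":-0.08,"z":0.01,"spin":0},{"fingers":-1,"x":0.05,"y":-0.08,"z":0.026,"spin":0},{"fingers":-1,"x":0.09,"y":-0.08,"z":0.047,"spin":0},{"fingers":-1,"x":0.13,"y":-0.08,"z":0.068,"spin":0},{"fingers":-1,"x":0.17,"y":-0.08,"z":0.09,"spin":0},{"fingers":-1,"x":0.21,"y":-0.08,"z":0.111,"spin":0},{"fingers":-1,"x":0.25,"y":-0.08,"z":0.132,"spin":0}]'; python3 go.py 462.3 169.1 130 90; python3 - <<'E'
from h import *
for n,bs in (("top",{"small":(250,242,290,277),"big":(368,237,412,277)}),("scene",{"small":(312,120,350,150),"big":(198,170,246,206)})):
    f=np.load(f"pics/{n}0.npz");H=hsv(f['p']).astype(int);h,s,v=H[...,0],H[...,1],H[...,2]
    for k,(x0,y0,x1,y1) in bs.items():
        g=((s<75)&(v>60)&(v<190))[y0:y1,x0:x1]; rim=((h<13)&(s>100))[y0:y1,x0:x1]
        for nm,m,z in (("felt",g,.006),("rim",rim|g,.014)):
            m=m.astype(np.uint8);nn,l,st,c=cv2.connectedComponentsWithStats(m);i=1+np.argmax(st[1:,4])
            cs,_=cv2.findContours((l==i).astype(np.uint8),0,1);c=max(cs,key=cv2.contourArea).reshape(-1,2)+[x0,y0]
            w=(onplane(n,c,z)*1000).astype(np.float32);e=cv2.fitEllipse(w);print(n,k,nm,np.round(e[0],1),np.round(e[1],1))
E
```

```text
time_s: 11.4
ee_pos: [0.5063, 0.084, 0.1291]
eef_rot: [-1.571, -0.0, 1.57]
force: [1.1, 0.4, -1.8]
grip_width: 0.0214
t 11.4 at [506.3  84.  129.1] [-90.   -0.   89.9] w 21.4 F [ 1.1  0.4 -1.8]
dx 0.0851 dy -0.0009 dz 0.0441 spin -0.1
top small felt [462.1 169.1] [44.2 45.8]
top small rim [462.5 166.5] [56. 58.]
top big felt [ 473.9 -183.6] [65.4 65.9]
top big rim [ 475.1 -182.7] [74.6 75.4]
scene small felt [462.7 168.5] [40.3 45.8]
scene small rim [469.5 163.6] [40.  45.4]
scene big felt [ 474.9 -183.3] [62.8 67.5]
scene big rim [ 481.5 -185.3] [62.3 66.9]
```

```bash
python3 -m handwheel '[{"fingers":-1,"x":0.03,"y":0,"z":0.016,"spin":0},{"fingers":-1,"x":0.06,"y":0,"z":0.031,"spin":0},{"fingers":-1,"x":0.077,"y":0,"z":0.04,"spin":0},{"fingers":-1,"x":0.083,"y":0.01,"z":0.0435,"spin":0},{"fingers":-1,"x":0.083,"y":0.025,"z":0.0435,"spin":0},{"fingers":-1,"x":0.083,"y":0.04,"z":0.0435,"spin":0},{"fingers":-1,"x":0.083,"y":0.05,"z":0.0435,"spin":0},{"fingers":-1,"x":0.083,"y":0.055,"z":0.0435,"spin":0},{"fingers":-1,"x":0.083,"y":0.055,"z":0.0435,"spin":0},{"fingers":-1,"x":0.083,"y":0.055,"z":0.0435,"spin":0}]'; python3 go.py 462.5 168.5 55 90
```

```text
time_s: 12.4
ee_pos: [0.4643, 0.1656, 0.0739]
eef_rot: [-1.571, -0.0, 1.57]
force: [-0.1, 1.7, -2.2]
grip_width: 0.0211
t 12.4 at [464.3 165.6  73.9] [-90.   -0.   89.9] w 21.1 F [-0.1  1.7 -2.2]
dx 0.0029 dy 0.0189 dz 0.0018 spin -0.1
```

```bash
python3 -m handwheel '[{"fingers":-1,"x":0.0025,"y":0,"z":0.0015,"spin":0},{"fingers":-1,"x":0.0025,"y":0.003,"z":0.0015,"spin":0},{"fingers":-1,"x":0.0025,"y":0.006,"z":0.0015,"spin":0},{"fingers":-1,"x":0.0025,"y":0.009,"z":0.0015,"spin":0},{"fingers":-1,"x":0.0025,"y":0.012,"z":0.0015,"spin":0},{"fingers":-1,"x":0.0025,"y":0.015,"z":0.0015,"spin":0},{"fingers":-1,"x":0.0025,"y":0.017,"z":0.0015,"spin":0},{"fingers":-1,"x":0.0025,"y":0.018,"z":0.0015,"spin":0},{"fingers":-1,"x":0.0025,"y":0.0185,"z":0.0015,"spin":0},{"fingers":-1,"x":0.0025,"y":0.0185,"z":0.0015,"spin":0}]'; python3 go.py 462.5 168.5 55 90
```

```text
time_s: 13.4
ee_pos: [0.4625, 0.1682, 0.055]
eef_rot: [-1.571, 0.0, 1.57]
force: [-0.3, 0.7, -3.0]
grip_width: 0.0213
t 13.4 at [462.5 168.2  55. ] [-90.   0.  90.] w 21.3 F [-0.3  0.7 -3. ]
dx 0.0003 dy -0.0000 dz 0.0000 spin -0.0
```

Weight still hanging just above the floor. Set it down, open, lift.

```bash
python3 -m handwheel '[{"fingers":-1,"x":0,"y":0.001,"z":0,"spin":0},{"fingers":-1,"x":0,"y":0.001,"z":0,"spin":0},{"fingers":-0.2,"x":0,"y":0.001,"z":0,"spin":0},{"fingers":0.1,"x":0,"y":0.001,"z":0,"spin":0},{"fingers":0.1,"x":0,"y":0.001,"z":0,"spin":0},{"fingers":0.1,"x":0,"y":0,"z":0,"spin":0},{"fingers":0.1,"x":0,"y":-0.01,"z":0,"spin":0},{"fingers":0.1,"x":0,"y":-0.03,"z":0,"spin":0},{"fingers":0.1,"x":0,"y":-0.05,"z":0,"spin":0},{"fingers":0.2,"x":0,"y":-0.06,"z":0,"spin":0}]'; python3 go.py 475.3 6.2 110 90
```

```text
time_s: 14.4
ee_pos: [0.4631, 0.1683, 0.1171]
eef_rot: [-1.573, -0.001, 1.57]
force: [-0.7, 0.0, 0.0]
grip_width: 0.0552
t 14.4 at [463.1 168.3 117.1] [-90.1  -0.   90. ] w 55.2 F [-0.7  0.   0. ]
dx -0.1621 dy 0.0071 dz -0.0123 spin -0.0
```

```bash
python3 -m handwheel '[{"fingers":0.2,"x":-0.03,"y":0,"z":-0.003,"spin":0},{"fingers":0.2,"x":-0.07,"y":0,"z":-0.006,"spin":0},{"fingers":0.2,"x":-0.11,"y":0,"z":-0.009,"spin":0},{"fingers":0.2,"x":-0.145,"y":0,"z":-0.012,"spin":0},{"fingers":0.2,"x":-0.158,"y":0.005,"z":-0.0123,"spin":0},{"fingers":0.2,"x":-0.1625,"y":0.02,"z":-0.0123,"spin":0},{"fingers":0.2,"x":-0.1625,"y":0.035,"z":-0.0123,"spin":0},{"fingers":0.2,"x":-0.1625,"y":0.045,"z":-0.0123,"spin":0},{"fingers":0.2,"x":-0.1625,"y":0.045,"z":-0.0123,"spin":0},{"fingers":0.2,"x":-0.1625,"y":0.045,"z":-0.0123,"spin":0}]'; python3 go.py 475.3 6.2 48.5 90
```

```text
time_s: 15.4
ee_pos: [0.4748, 0.0061, 0.0702]
eef_rot: [-1.571, -0.0, 1.571]
force: [0.2, 0.4, 0.0]
grip_width: 0.0564
t 15.4 at [474.8   6.1  70.2] [-90.  -0.  90.] w 56.4 F [0.2 0.4 0. ]
dx 0.0001 dy 0.0217 dz -0.0005 spin -0.0
```

```bash
python3 -m handwheel '[{"fingers":0.2,"x":0,"y":0.012,"z":0,"spin":0},{"fingers":0.2,"x":0,"y":0.02,"z":0,"spin":0},{"fingers":0.2,"x":0,"y":0.0215,"z":0,"spin":0},{"fingers":0.2,"x":0,"y":0.0215,"z":0,"spin":0},{"fingers":-1,"x":0,"y":0.0215,"z":0,"spin":0},{"fingers":-1,"x":0,"y":0.0215,"z":0,"spin":0},{"fingers":-1,"x":0,"y":0.0215,"z":0,"spin":0},{"fingers":-1,"x":0,"y":0.0215,"z":0,"spin":0},{"fingers":-1,"x":0,"y":0.0215,"z":0,"spin":0},{"fingers":-1,"x":0,"y":0.0205,"z":0,"spin":0}]' 50;  python3 go.py 474.6 -183.3 110 90
```

```text
time_s: 16.4
ee_pos: [0.4743, 0.0057, 0.0491]
eef_rot: [-1.57, 0.0, 1.57]
force: [-0.2, -0.6, -6.3]
grip_width: 0.0209
t 16.4 at [474.3   5.7  49.1] [-89.9   0.   90. ] w 20.9 F [-0.2 -0.6 -6.3]
dx -0.1890 dy -0.0609 dz -0.0004 spin -0.0
```

```bash
python3 -m handwheel '[{"fingers":-1,"x":0,"y":-0.01,"z":0,"spin":0},{"fingers":-1,"x":0,"y":-0.03,"z":0,"spin":0},{"fingers":-1,"x":-0.01,"y":-0.045,"z":0,"spin":0},{"fingers":-1,"x":-0.035,"y":-0.05,"z":0,"spin":0},{"fingers":-1,"x":-0.07,"y":-0.05,"z":0,"spin":0},{"fingers":-1,"x":-0.11,"y":-0.05,"z":0,"spin":0},{"fingers":-1,"x":-0.145,"y":-0.05,"z":0,"spin":0},{"fingers":-1,"x":-0.17,"y":-0.05,"z":0,"spin":0},{"fingers":-1,"x":-0.184,"y":-0.05,"z":0,"spin":0},{"fingers":-1,"x":-0.189,"y":-0.04,"z":0,"spin":0}]'; python3 go.py 474 -183.3 55.5 90
```

```text
time_s: 17.4
ee_pos: [0.475, -0.1845, 0.0902]
eef_rot: [-1.573, 0.001, 1.569]
force: [0.3, -0.1, -6.0]
grip_width: 0.0211
t 17.4 at [ 475.  -184.5   90.2] [-90.1   0.1  89.9] w 21.1 F [ 0.3 -0.1 -6. ]
dx 0.0012 dy 0.0347 dz 0.0010 spin -0.1
```

```bash
python3 -m handwheel '[{"fingers":-1,"x":0,"y":0.008,"z":0,"spin":0},{"fingers":-1,"x":0,"y":0.016,"z":0,"spin":0},{"fingers":-1,"x":0,"y":0.022,"z":0,"spin":0},{"fingers":-1,"x":0,"y":0.026,"z":0,"spin":0},{"fingers":-1,"x":0,"y":0.029,"z":0,"spin":0},{"fingers":-1,"x":0,"y":0.031,"z":0,"spin":0},{"fingers":-1,"x":0,"y":0.033,"z":0,"spin":0},{"fingers":-1,"x":0,"y":0.034,"z":0,"spin":0},{"fingers":-1,"x":0,"y":0.034,"z":0,"spin":0},{"fingers":-1,"x":0,"y":0.034,"z":0,"spin":0}]'; python3 go.py 474 -183.3 55.5 90
```

```text
time_s: 18.4
ee_pos: [0.4746, -0.1834, 0.0556]
eef_rot: [-1.571, 0.0, 1.57]
force: [-0.0, -0.8, -6.0]
grip_width: 0.0213
t 18.4 at [ 474.6 -183.4   55.6] [-90.   0.  90.] w 21.3 F [-0.  -0.8 -6. ]
dx 0.0001 dy 0.0001 dz 0.0006 spin -0.0
```

```bash
python3 -m handwheel '[{"fingers":-1,"x":0,"y":0.001,"z":0,"spin":0},{"fingers":-1,"x":0,"y":0.001,"z":0,"spin":0},{"fingers":-0.2,"x":0,"y":0.001,"z":0,"spin":0},{"fingers":0.1,"x":0,"y":0.001,"z":0,"spin":0},{"fingers":0.1,"x":0,"y":0.001,"z":0,"spin":0},{"fingers":0.1,"x":0,"y":0,"z":0,"spin":0},{"fingers":0.1,"x":0,"y":-0.01,"z":0,"spin":0},{"fingers":0.2,"x":0,"y":-0.03,"z":0,"spin":0},{"fingers":0.3,"x":0,"y":-0.05,"z":0,"spin":0},{"fingers":0.4,"x":0,"y":-0.06,"z":0,"spin":0}]'; python3 go.py 625.2 166.5 110 104.3
```

```text
time_s: 19.4
ee_pos: [0.4752, -0.1836, 0.1177]
eef_rot: [-1.573, 0.001, 1.57]
force: [-0.1, -0.9, -0.2]
grip_width: 0.0648
t 19.4 at [ 475.2 -183.6  117.7] [-90.1   0.1  90. ] w 64.8 F [-0.1 -0.9 -0.2]
dx 0.3502 dy 0.0077 dz -0.1498 spin -14.3
```

```bash
python3 -m handwheel '[{"fingers":0.4,"x":0.025,"y":0,"z":-0.011,"spin":-1},{"fingers":0.4,"x":0.06,"y":0,"z":-0.026,"spin":-2.5},{"fingers":0.4,"x":0.1,"y":0,"z":-0.043,"spin":-4},{"fingers":0.4,"x":0.14,"y":0,"z":-0.06,"spin":-6},{"fingers":0.4,"x":0.18,"y":0,"z":-0.077,"spin":-8},{"fingers":0.4,"x":0.22,"y":0,"z":-0.094,"spin":-10},{"fingers":0.4,"x":0.26,"y":0,"z":-0.111,"spin":-12},{"fingers":0.4,"x":0.3,"y":0,"z":-0.128,"spin":-14.3},{"fingers":0.4,"x":0.335,"y":0,"z":-0.143,"spin":-14.3},{"fingers":0.4,"x":0.3502,"y":0.0077,"z":-0.1498,"spin":-14.3}]'; python3 go.py 625.2 166.5 24 104.3
```

```text
time_s: 20.4
ee_pos: [0.6255, 0.1699, 0.1085]
eef_rot: [-1.573, -0.0, 1.822]
force: [0.7, -0.1, 0.3]
grip_width: 0.0656
t 20.4 at [625.5 169.9 108.5] [-90.1  -0.  104.4] w 65.6 F [ 0.7 -0.1  0.3]
dx -0.0032 dy 0.0845 dz 0.0011 spin 0.1
```

```bash
python3 -m handwheel '[{"fingers":0.4,"x":0,"y":0.02,"z":0,"spin":0},{"fingers":0.4,"x":0,"y":0.04,"z":0,"spin":0},{"fingers":0.4,"x":0,"y":0.057,"z":0,"spin":0},{"fingers":0.4,"x":0,"y":0.07,"z":0,"spin":0},{"fingers":0.4,"x":0,"y":0.078,"z":0,"spin":0},{"fingers":0.4,"x":0,"y":0.082,"z":0,"spin":0},{"fingers":0.4,"x":0,"y":0.084,"z":0,"spin":0},{"fingers":0.4,"x":0,"y":0.085,"z":0,"spin":0},{"fingers":0.4,"x":0,"y":0.085,"z":0,"spin":0},{"fingers":0.4,"x":0,"y":0.085,"z":0,"spin":0}]'; python3 go.py 625.2 166.5 24 104.3
```

```text
time_s: 21.4
ee_pos: [0.6248, 0.1668, 0.0232]
eef_rot: [-1.571, 0.0, 1.82]
force: [0.0, -0.1, -0.0]
grip_width: 0.0655
t 21.4 at [624.8 166.8  23.2] [-90.    0.  104.3] w 65.5 F [ 0.  -0.1 -0. ]
dx -0.0004 dy -0.0008 dz -0.0003 spin -0.0
```

Grip gently (light block) and lift.

```bash
python3 -m handwheel '[{"fingers":-1,"x":0,"y":0,"z":0,"spin":0},{"fingers":-1,"x":0,"y":0,"z":0,"spin":0},{"fingers":-1,"x":0,"y":0,"z":0,"spin":0},{"fingers":-1,"x":0,"y":0,"z":0,"spin":0},{"fingers":-1,"x":0,"y":0,"z":0,"spin":0},{"fingers":-1,"x":0,"y":0,"z":0,"spin":0},{"fingers":-1,"x":0,"y":-0.01,"z":0,"spin":0},{"fingers":-1,"x":0,"y":-0.03,"z":0,"spin":0},{"fingers":-1,"x":0,"y":-0.055,"z":0,"spin":0},{"fingers":-1,"x":0,"y":-0.075,"z":0,"spin":0}]' 25;  python3 go.py 637.2 -8.3 98 120
```

```text
time_s: 22.4
ee_pos: [0.6248, 0.1668, 0.0999]
eef_rot: [-1.572, 0.0, 1.82]
force: [1.9, 0.2, -1.3]
grip_width: 0.0318
t 22.4 at [624.8 166.8  99.9] [-90.1   0.  104.3] w 31.8 F [ 1.9  0.2 -1.3]
dx -0.1728 dy 0.0019 dz 0.0312 spin -15.7
```

```bash
python3 -m handwheel '[{"fingers":-1,"x":-0.02,"y":0,"z":0.003,"spin":-2},{"fingers":-1,"x":-0.05,"y":0,"z":0.009,"spin":-4},{"fingers":-1,"x":-0.085,"y":0,"z":0.015,"spin":-7},{"fingers":-1,"x":-0.12,"y":0,"z":0.022,"spin":-10},{"fingers":-1,"x":-0.15,"y":0,"z":0.027,"spin":-13},{"fingers":-1,"x":-0.168,"y":0,"z":0.03,"spin":-15},{"fingers":-1,"x":-0.1728,"y":0.01,"z":0.0312,"spin":-15.7},{"fingers":-1,"x":-0.1728,"y":0.025,"z":0.0312,"spin":-15.7},{"fingers":-1,"x":-0.1728,"y":0.035,"z":0.0312,"spin":-15.7},{"fingers":-1,"x":-0.1728,"y":0.04,"z":0.0312,"spin":-15.7}]';  python3 go.py 637.2 -8.3 30 120; python3 - <<'E'
from h import *
f=np.load("pics/scene0.npz");H=hsv(f['p']).astype(int);m=((H[...,1]<60)&(H[...,2]>70)&(H[...,2]<190)).astype(np.uint8);mm=np.zeros_like(m);mm[185:220,285:340]=m[185:220,285:340]
nn,l,st,c=cv2.connectedComponentsWithStats(mm);i=1+np.argmax(st[1:,4]);yy,xx=np.nonzero(l==i)
w=(onplane("scene",np.c_[xx,yy],.006)*1000).astype(np.float32);print(cv2.minAreaRect(w),w.mean(0))
E
```

```text
time_s: 23.4
ee_pos: [0.6362, -0.0072, 0.0558]
eef_rot: [-1.569, -0.001, 2.094]
force: [0.0, -0.1, -0.5]
grip_width: 0.0317
t 23.4 at [636.2  -7.2  55.8] [-8.99e+01 -1.00e-01  1.20e+02] w 31.7 F [ 0.  -0.1 -0.5]
dx -0.0015 dy 0.0258 dz -0.0004 spin -0.0
((637.9151611328125, -9.213260650634766), (98.7476577758789, 43.43901062011719), 29.861446380615234) [638.1458    -8.538265]
```

```bash
python3 -m handwheel '[{"fingers":-1,"x":-0.001,"y":0.004,"z":-0.001,"spin":0},{"fingers":-1,"x":-0.001,"y":0.009,"z":-0.001,"spin":0},{"fingers":-1,"x":-0.001,"y":0.014,"z":-0.001,"spin":0},{"fingers":-1,"x":-0.001,"y":0.018,"z":-0.001,"spin":0},{"fingers":-1,"x":-0.001,"y":0.021,"z":-0.001,"spin":0},{"fingers":-1,"x":-0.001,"y":0.023,"z":-0.001,"spin":0},{"fingers":-1,"x":-0.001,"y":0.0245,"z":-0.001,"spin":0},{"fingers":-1,"x":-0.001,"y":0.0255,"z":-0.001,"spin":0},{"fingers":-1,"x":-0.001,"y":0.0255,"z":-0.001,"spin":0},{"fingers":-1,"x":-0.001,"y":0.0255,"z":-0.001,"spin":0}]'; python3 go.py 637.4 -8.5 29.5 120
```

```text
time_s: 24.4
ee_pos: [0.6384, -0.0088, 0.0324]
eef_rot: [-1.571, 0.0, 2.094]
force: [1.2, -0.3, -1.0]
grip_width: 0.0319
t 24.4 at [638.4  -8.8  32.4] [-90.   0. 120.] w 31.9 F [ 1.2 -0.3 -1. ]
dx 0.0007 dy 0.0029 dz 0.0007 spin -0.0
```

```bash
python3 -m handwheel '[{"fingers":-1,"x":0.0005,"y":0.001,"z":0.0005,"spin":0},{"fingers":-1,"x":0.0005,"y":0.002,"z":0.0005,"spin":0},{"fingers":-1,"x":0.0005,"y":0.003,"z":0.0005,"spin":0},{"fingers":-1,"x":0.0005,"y":0.003,"z":0.0005,"spin":0},{"fingers":-0.1,"x":0.0005,"y":0.003,"z":0.0005,"spin":0},{"fingers":0.2,"x":0.0005,"y":0.003,"z":0.0005,"spin":0},{"fingers":0.3,"x":0.0005,"y":0.003,"z":0.0005,"spin":0},{"fingers":0.3,"x":0.0005,"y":-0.005,"z":0.0005,"spin":0},{"fingers":0.3,"x":0.0005,"y":-0.025,"z":0.0005,"spin":0},{"fingers":0.3,"x":0.0005,"y":-0.065,"z":0.0005,"spin":0}]'; python3 go.py 480 330 200 120
```

```text
time_s: 25.4
ee_pos: [0.6363, -0.0085, 0.096]
eef_rot: [-1.567, -0.003, 2.094]
force: [0.4, 0.4, 0.4]
grip_width: 0.0609
t 25.4 at [636.3  -8.5  96. ] [-89.8  -0.2 120. ] w 60.9 F [0.4 0.4 0.4]
dx 0.3713 dy -0.1040 dz -0.0336 spin -0.0
```

Move the arm well aside for the check.

```bash
python3 -m handwheel '[{"fingers":0.3,"x":0,"y":-0.04,"z":0,"spin":0},{"fingers":0.3,"x":0.03,"y":-0.08,"z":-0.003,"spin":0},{"fingers":0.3,"x":0.07,"y":-0.104,"z":-0.007,"spin":0},{"fingers":0.3,"x":0.11,"y":-0.104,"z":-0.011,"spin":0},{"fingers":0.3,"x":0.15,"y":-0.104,"z":-0.014,"spin":0},{"fingers":0.3,"x":0.19,"y":-0.104,"z":-0.018,"spin":0},{"fingers":0.3,"x":0.23,"y":-0.104,"z":-0.022,"spin":0},{"fingers":0.3,"x":0.27,"y":-0.104,"z":-0.026,"spin":0},{"fingers":0.3,"x":0.32,"y":-0.104,"z":-0.03,"spin":0},{"fingers":0.3,"x":0.36,"y":-0.104,"z":-0.034,"spin":0}]'; python3 go.py 300 450 200 120
```

```text
time_s: 26.4
ee_pos: [0.486, 0.3222, 0.2021]
eef_rot: [-1.572, -0.0, 2.094]
force: [1.3, -0.7, -0.3]
grip_width: 0.061
t 26.4 at [486.  322.2 202.1] [-90.1  -0.  120. ] w 61.0 F [ 1.3 -0.7 -0.3]
dx 0.2036 dy 0.0021 dz 0.0972 spin -0.0
```

```bash
python3 -m handwheel '[{"fingers":0.3,"x":0.03,"y":0,"z":0.014,"spin":0},{"fingers":0.3,"x":0.06,"y":0,"z":0.029,"spin":0},{"fingers":0.3,"x":0.09,"y":0,"z":0.043,"spin":0},{"fingers":0.3,"x":0.12,"y":0,"z":0.057,"spin":0},{"fingers":0.3,"x":0.15,"y":0,"z":0.072,"spin":0},{"fingers":0.3,"x":0.18,"y":0,"z":0.086,"spin":0},{"fingers":0.3,"x":0.2,"y":0,"z":0.097,"spin":0},{"fingers":0.3,"x":0.2,"y":0,"z":0.097,"spin":0},{"fingers":0.3,"x":0.2,"y":0,"z":0.097,"spin":0},{"fingers":0.3,"x":0.2,"y":0,"z":0.097,"spin":0}]'; python3 - <<'E'
from h import *
for n in ("top","scene"):
    p,d=cams.camera(n); np.savez(f"pics/{n}4.npz",p=p,d=d); cv2.imwrite(f"pics/{n}4.png",p[:,:,::-1])
a=cv2.imread("pics/top4.png")[130:300,240:490]; b=cv2.imread("pics/scene4.png")[100:280,110:370]
cv2.imwrite("pics/c5.png",cv2.resize(a,None,fx=3.2,fy=3.2,interpolation=2));cv2.imwrite("pics/c6.png",cv2.resize(b,None,fx=3,fy=3,interpolation=2))
f=np.load("pics/top4.npz");P=cloud("top",f['d']);H=hsv(f['p']).astype(int);Z=P[...,2]
for nm,(x0,y0,x1,y1),f_,z in (("head",(444,208,482,240),lambda h,s,v,Z:(v<140)&(s<110)&(Z>.028),.038),
  ("cap",(440,268,470,298),lambda h,s,v,Z:(Z>.024),.036),
  ("bk",(370,230,415,280),lambda h,s,v,Z:(Z>.05),.061),
  ("sk",(250,240,290,280),lambda h,s,v,Z:(Z>.05),.061),
  ("bdisc",(370,230,415,280),lambda h,s,v,Z:(Z>.022),.031),
  ("sdisc",(250,240,290,280),lambda h,s,v,Z:(Z>.022),.031),
  ("blocktop",(305,170,355,230),lambda h,s,v,Z:(Z>.026),.036),
  ("mug",(330,115,375,172),lambda h,s,v,Z:(Z>.08),.095)):
    h,s,v=[H[y0:y1,x0:x1,i] for i in range(3)]
    m=f_(h,s,v,Z[y0:y1,x0:x1]).astype(np.uint8)
    n,l,st,c=cv2.connectedComponentsWithStats(m);k=1+np.argmax(st[1:,4]);m=(l==k)
    yy,xx=np.nonzero(m);w=(onplane("top",np.c_[xx+x0,yy+y0],z)*1000).astype(np.float32);r=cv2.minAreaRect(w)
    print(nm,len(w),w.mean(0).round(1),np.round(r[0],1),np.round(r[1],1),round(r[2],1),"z",round(float(np.median(P[y0:y1,x0:x1][m][:,2]))*1000,1))
E
```

```text
time_s: 27.4
ee_pos: [0.3041, 0.4447, 0.2015]
eef_rot: [-1.571, 0.0, 2.093]
force: [0.1, 0.3, -0.5]
grip_width: 0.0611
head 296 [ 561.3 -386.8] [ 560.9 -386.8] [46.8 50.2] 82.9 z 38.7
cap 179 [ 424.3 -367.4] [ 424.3 -365.5] [52.6 30.6] 0.2 z 34.6
bk 48 [ 475.3 -184.5] [ 475.7 -184.5] [19.1 16.4] 0.6 z 61.1
sk 51 [463.8 164.8] [463.3 164.2] [19.1 19.3] 1.4 z 60.5
bdisc 342 [ 474.7 -184.4] [ 474.5 -183.4] [55.7 56.1] 1.0 z 32.1
sdisc 161 [463.4 165.6] [463.4 165.9] [36.4 36.7] 1.2 z 32.8
blocktop 359 [638.7  -8.5] [638.6  -8.6] [89.7 31.7] 30.1 z 36.3
mug 219 [792.4 -64.8] [793.8 -61.7] [83.  94.9] 43.6 z 93.9
```

View pics/c5.png

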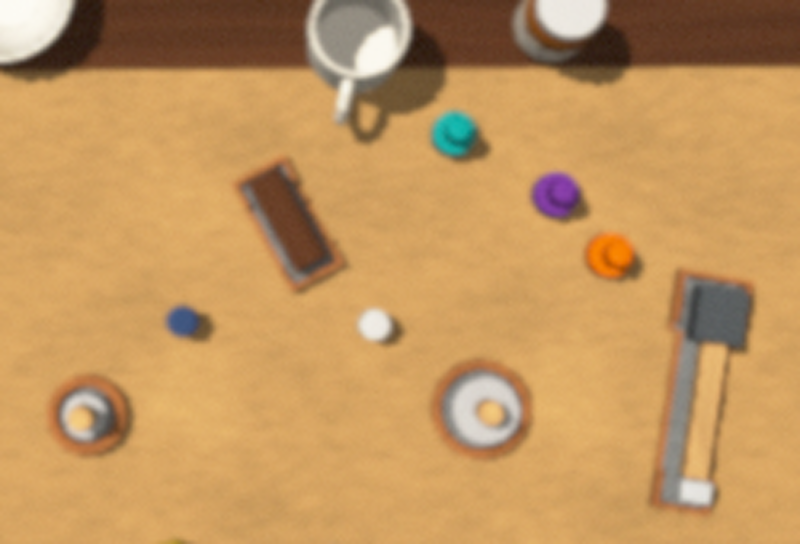

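View pics/c6.png

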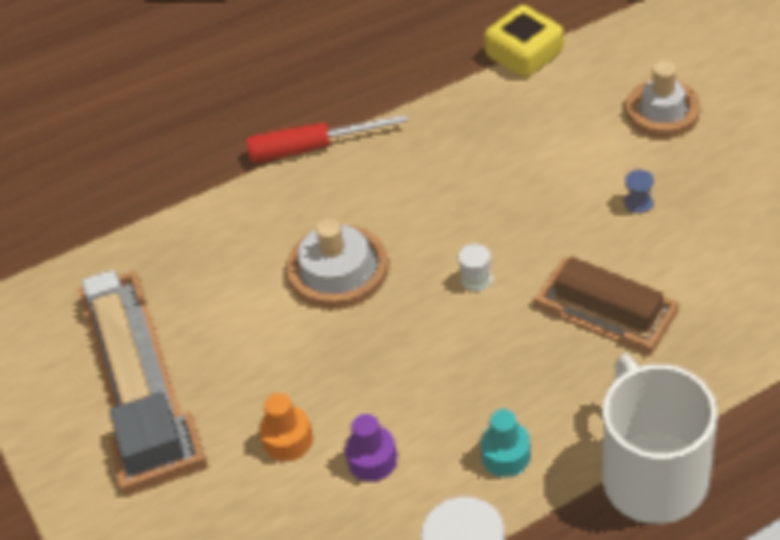

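Both views show all four objects in their own trays, with the head in the wide pocket and the mug unmoved. The top heights (38.7, 36.3, 61.1 and 60.5 mm) match lying flat on the 6 mm floors. The largest offset is the small weight, about 4 mm.

```bash
python3 -c "
from station import workorder; print(workorder.hand_in())"
```

```text
the job is handed in; nothing more can be done
None
```

I put the mallet, the small weight, the big weight and the sanding block into their own trays and handed the job in at about 27.5 s of robot time. No verdict was reported.

I gripped the mallet at its balance point. It looked level in the pictures I took over its tray, and its head is in the wide pocket.

The last camera check put each piece this far from its tray's origin:

| Piece | Offset from tray origin | Allowed | Measured height of top | Expected if on the floor |
|---|---|---|---|---|
| Mallet | about 2 mm | 12 mm | 38.7 mm | 38 mm |
| Block | about 1.5 mm | 11 mm | 36.3 mm | 36 mm |
| Big weight | about 1 mm | 9 mm | 61.1 mm | 61 mm |
| Small weight | about 4 mm | 9 mm | 60.5 mm | 61 mm |

- **Mug:** it is where it started, within about 0.5 mm.
- **Arm:** it stands clear of everything.
- **Small weight:** it was released within 0.5 mm of the tray's centre by the arm's own reading, but the camera puts it about 3 mm off that. It is still well within the limit.
- **Mallet angle and level:** the butt cap measurement failed because the mask caught more than the cap. The end angle and level therefore rest on the head measurement (about 7° off square to the table, against about 8.5° for the tray) and on the pictures.

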